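Cover the open pot of the food warmer and set its sunken thermostat

TASK

Get the food warmer ready to keep the potatoes hot: take the wooden spatula off the open pot and lay it flat in the steel tray beside the tongs, then set the spare lid on that pot, without dropping it, so that it sits level and fully down in the rim. Once the pot is covered, turn the thermostat knob in the recess of the warmer's sloping front clockwise to the green mark, and let go. Leave the other pot's lid and everything else on the table standing where it is.

Things in the scene. Friction and masses are not known exactly. Their poses are not given: they have to be found in the camera images.
- thermostat (a joint): rotary thermostat knob of the warmer; 0 = off, white pointer towards the upper edge of the slope; grows as it turns clockwise seen from outside (looking onto the slope), stop at 4.19 rad. The green mark is at 2.094 rad (120 degrees clockwise from off), 20 degrees wide; white ticks every 30 degrees, red at the end. Light friction (0.06 N m); stays where it is left
- thermostat_grip (a point): point to grip on that knob, on its axis. A grey bar 48 mm long, 14 mm wide, on a disc 48 mm across, 3 mm thick; this point is 27 mm above the recess floor, 9 mm below the bar's top. z: the turning axis, out of the recess, leaning 25 degrees from vertical to the warmer's front; x: along the bar to the pointer end, turning with it; clockwise is a negative turn about z
- warmer: steel food warmer, fixed, 340 mm deep (x), 380 wide (y), deck 188 mm high; origin: centre of its underside; x to its back, y to its left. Its front slopes at 25 degrees from level, from 170 mm before the origin (133 mm high) to 50 mm before it (190 mm). Knob recess in the slope: 104 mm square, edges parallel to the slope's, 30 mm deep, centred on the knob, whose bar stands 6 mm proud of the slope
- pot_left_rim (a point): centre of the left (+y of the warmer) pot's mouth at the height of its rim, 202 mm above the table; inner diameter 150 mm, rim wall 4 mm, 108 mm deep with potatoes only at the bottom. One pot wears the other lid, the spatula lies across the other, open one; axes as the warmer's
- pot_right_rim (a point): the same for the right (-y) pot
- spatula_mid (a point): centre of mass of the loose flat wooden spatula, 260 mm long, 10 mm thick, 90 g, lying across the open pot's rim; x along it to the blade, z up. Handle, 26 mm wide, from 148 mm behind this point to 32 mm ahead of it; then the blade, 80 mm long and 60 mm wide
- tray_in (a point): centre of the inner floor of the fixed steel tray, 3 mm above the table; the tray is 325 mm (x) by 176 mm (y), rims 22 mm above the table, walls 3 mm thick. The tongs lie along its +y side, the other side is free
- lid_knob (a point): centre of the black knob of the spare lid (loose, 300 g, on the table), z up; knob 40 mm across, from 10 mm below to 12 above this point, on an 18 mm stem. Steel disc 168 mm across: edge 38.5 to 42 mm below this point, domed to 30 mm below at the middle; locating plug beneath, 138 mm tapering to 128, ends 52 mm below. Seated, this point is 42 mm above the rim centre; plug play 6 mm each side
- other_lid_knob (a point): the same point of the identical lid that already sits on the other pot; leave it there
- paper_roll: white kitchen paper roll, loose, upright, 100 mm across and 225 mm tall, standing near the spare lid; origin at the centre of its foot
- can: purple drink can, loose, upright, 53 mm across and 134 mm tall, standing near the spare lid; origin at the centre of its foot
- spice_jar: amber jar with a red cap, loose, upright, 68 mm across and 105 mm tall, before the warmer; origin at the centre of its foot
- cup: white plastic cup, loose, upright, 72 mm across and 90 mm tall, before the warmer; origin at the centre of its foot
- tongs: steel tongs with red tips, loose, lying along one long side of the tray, 243 mm long (x), 44 mm wide, 14 mm high; origin at the middle of their underside
Not all that is in view belongs to the job. Leave any red look-alike of the part that bears lid_knob alone.

How it is judged:
By the outcome, as a careful person would: the job done as asked, in the order asked, and still so for the second after the job is handed in, with the robot touching nothing.
It also fails if it takes over 72 s, if anything falls off the work surface, if the arm or the gripper's body presses on something with over 40 N, if the wrist force passes 120 N, or if a joint passes its speed limit or range.

ROBOT

A 6-joint arm with a two-finger parallel gripper is mounted at the origin on the work surface. World frame = base frame: x ahead of the robot, y to its left, z up, the work surface at z = 0. Lengths are in m, angles in rad, forces in N, time in s.
With the tool pointing down it reaches from about 0.35 to 0.775 m from the base axis. Payload 7.3 kg.
Tool frame: the origin (TCP) lies at the very end of the fingers, on their centre line; the grasp point (between the pads) lies 19 mm behind it (tcp_to_grasp is the z of the grasp point in the tool frame, in m); z points along the fingers, y is the line along which they close (so a half turn about z gives the same grasp; the last joint's range is limited). The gripper opens to 92 mm and grips with 3 to 60 N. Pads are 19 mm wide; open, the fingers measure 130 mm over their backs; the gripper's body (75 mm by 190 mm) begins 47 mm behind the grasp point.
Start: joints at [0.983, 0.342, 1.524, -0, 1.275, -0.146], TCP at [0.224, 0.475, 0.227] pointing down, gripper open.
Joint ranges: [-2.53, 2.53], [-0.77, 2.02], [0.04, 2.7], [-1, 4.14], [0.28, 2.66], [-3.11, 3.11]. Speed limits (rad/s): [2.57, 2.57, 3.14, 3.14, 3.14, 3.14].

INTERFACE

Orientations are given as a rotation vector (axis times angle).
In Python, from rig import * gives the robot as it stands. Calls block until the motion is done:
- move_ptp(position, orientation): joint-space move of the TCP to a pose.
- move_linear(position, frame=None, rate=0.15): straight line of the TCP; frame=None keeps the orientation; rate is the mean speed in m/s.
- move_joints(angles): joint-space move.
- gripper_to(opening): opening from 0.0 (shut) to 1.0 (fully open); the grip force is fixed at half the most; returns when the fingers have stopped.
- pause(seconds).
- ik(position, orientation): joint angles nearest the present ones, or None.
- get_image(name): name is "side" or "top" or "wrist"; returns the picture (420x560x3 uint8, red, green, blue); there is no depth.
- camera_model(name): a dict with "fx", "fy", "cx", "cy" (pixels), "eye" and "orientation" of the camera in the world. Camera axes: x right, y down, z forward; pixel columns grow to the right and rows downward; lengths in m; the calibration is good to about 2 mm. A picture is of the moment at which its call begins: read the wrist's pose just before it. camera_model takes no time and is no camera call; for the wrist camera it gives the pose at the moment of the call.
A pose or a line that the arm cannot do raises PlanningError and nothing moves.
- close_job(): hands the job in; it is judged then, once.
Readings, each from a call of its own:
- read_time(): time.
- read_q(): joint angles.
- read_joint_velocities(): joint speeds.
- read_tau(): joint torques, N m.
- read_position(): TCP position.
- read_tool_rot(): TCP orientation.
- read_wrist_force(): force on the tool from outside, world axes, zero at the start.
- read_moment(): the same for the moment, N m.
- read_finger_gap(): opening from 0.0 (shut) to 1.0 (fully open).
- read_gripper_force(): force on a finger pad.
Only numpy, scipy, OpenCV 4.12 (cv2) and the standard library are available. Lean on these libraries where they do the work, as an engineer would, in place of code of your own. Each camera call takes 0.05 s, during which the arm holds its last target. There are 200 camera calls.

## Working session

There is one attempt and no reset: what is moved stays moved. The work goes in short steps, each a Python script; the robot and the scene stay as the last script left them, time stands still between calls to the robot, and variables do not carry over. Pictures are saved under pics/ and viewed, at most 10 in all, crops included, and the job is handed in when it is done.

```bash
ls; mkdir -p pics; python3 - <<'E'
from rig import *
import cv2, numpy as np
print(read_time(), read_finger_gap())
for n in ("side","top"):
    im=get_image(n); cv2.imwrite(f"pics/{n}0.png",im[:,:,::-1]); c=camera_model(n); print(n,c)
im=get_image("wrist"); cv2.imwrite("pics/wrist0.png",im[:,:,::-1]); print(camera_model("wrist"))
E
```

```text
pics
0.0 1.0021536762758219
side {'fx': 414.8560968560322, 'fy': 414.8560968560322, 'cx': 278.07529439953265, 'cy': 206.69659965464325, 'eye': array([-0.04453487, -0.64543288,  1.10295764]), 'orientation': array([-2.33395674,  0.7535126 , -0.29388183])}
top {'fx': 392.91196910167264, 'fy': 392.91196910167264, 'cx': 281.6951012368711, 'cy': 209.63371881093133, 'eye': array([ 0.22750084, -0.03456979,  1.36530687]), 'orientation': array([-2.16069945,  2.11285968, -0.17114057])}
{'fx': 335.5356029800473, 'fy': 335.5356029800473, 'cx': 283.63407458512364, 'cy': 205.30915196322533, 'eye': array([0.15653603, 0.50647352, 0.38360639]), 'orientation': array([2.44407519, 1.54940598, 0.21790596])}
```

View pics/top0.png

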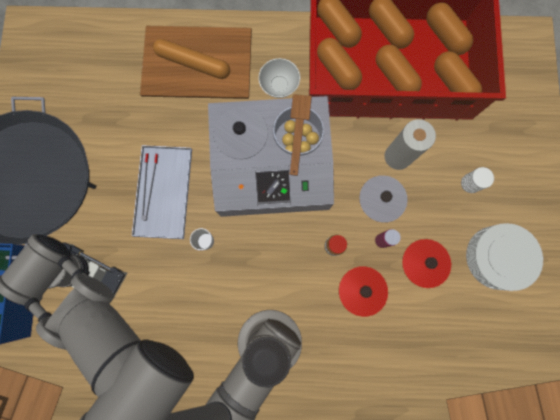

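View pics/side0.png

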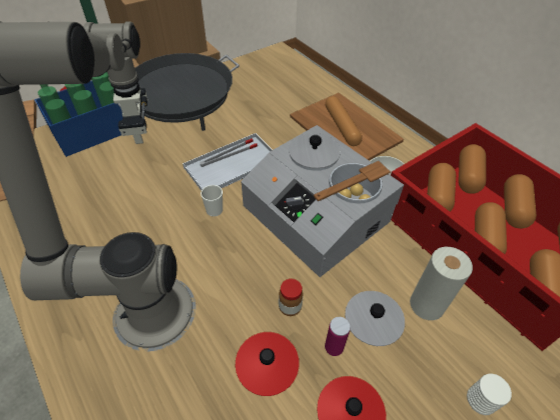

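The top view shows three loose lids: steel at (384,198), red at (363,291) and red at (427,263). The spare is the steel one, because it is a steel disc and the red ones are the look-alikes. The right pot at (298,131) is open with the spatula across it. The thermostat is at (273,187) and the tray is at (163,192), with the tongs on its left.

```bash
cat > h.py <<'E'
from rig import *
import cv2, numpy as np
from scipy.spatial.transform import Rotation as R
def ray(c,uv):
    d=np.array([(uv[0]-c['cx'])/c['fx'],(uv[1]-c['cy'])/c['fy'],1.])
    return np.array(c['eye']),R.from_rotvec(c['orientation']).apply(d)
def onz(c,uv,z):
    e,d=ray(c,uv); return e+d*(z-e[2])/d[2]
def tri(c1,u1,c2,u2):
    e1,d1=ray(c1,u1);e2,d2=ray(c2,u2)
    s=np.linalg.lstsq(np.c_[d1,-d2],e2-e1,rcond=None)[0]
    a,b=e1+d1*s[0],e2+d2*s[1]; return (a+b)/2,np.linalg.norm(a-b)
def proj(c,p):
    q=R.from_rotvec(c['orientation']).inv().apply(np.array(p)-c['eye'])
    return np.array([c['fx']*q[0]/q[2]+c['cx'],c['fy']*q[1]/q[2]+c['cy']])
def blobs(m,box,amin=20):
    x0,y0,x1,y1=box; s=np.zeros(m.shape,np.uint8); s[y0:y1,x0:x1]=m[y0:y1,x0:x1].astype(np.uint8)
    cs=cv2.findContours(s,cv2.RETR_EXTERNAL,cv2.CHAIN_APPROX_NONE)[0]
    return sorted([k for k in cs if cv2.contourArea(k)>=amin],key=cv2.contourArea,reverse=True)
def cen(k):
    m=cv2.moments(k); return np.array([m['m10']/m['m00'],m['m01']/m['m00']])
def hsv(rgb): return cv2.cvtColor(rgb,cv2.COLOR_RGB2HSV)
def rd(n): return cv2.imread(f"pics/{n}.png")[:,:,::-1].copy()
np.set_printoptions(precision=4,suppress=True)
E
python3 - <<'E'
from h import *
T,S=camera_model("top"),camera_model("side"); t,s=rd("top0"),rd("side0")
a=cv2.resize(t[88:222,203:343],None,fx=4,fy=4,interpolation=cv2.INTER_CUBIC)[:,:560]
b=cv2.resize(t[165:320,330:460],None,fx=1.8,fy=1.8,interpolation=cv2.INTER_CUBIC)
o=np.zeros((540,800,3),np.uint8); o[:536,:560]=a; o[:b.shape[0],562:562+b.shape[1]]=b[:,:238]
c=cv2.resize(s[160:240,250:330],None,fx=2.9,fy=2.9,interpolation=cv2.INTER_CUBIC); o[290:290+c.shape[0],562:562+c.shape[1]]=c
cv2.imwrite("pics/crop1.png",o[:,:,::-1])
dk=lambda im: im.max(2)<50
def show(n,im,c,m,box,z,amin=20):
    for k in blobs(m,box,amin)[:2]:
        u=cen(k); print(n,u,cv2.contourArea(k),onz(c,u,z))
show("lid top",t,T,dk(t),(365,180,405,220),.064); show("lid side",s,S,dk(s),(360,295,395,325),.060)
show("oth top",t,T,dk(t),(225,115,255,140),.256); show("oth side",s,S,dk(s),(300,130,330,155),.250)
ht=hsv(t)
sp=(ht[...,0]<16)&(ht[...,1]>110)&(ht[...,2]>60)
for k in blobs(sp,(283,93,318,180),100)[:2]:
    print("spat",cv2.contourArea(k),cv2.minAreaRect(k),k[:,0].min(0),k[:,0].max(0))
gr=(ht[...,0]>45)&(ht[...,0]<80)&(ht[...,1]>120)&(ht[...,2]>80)
for k in blobs(gr,(250,160,320,215),3): print("green",cen(k),cv2.contourArea(k))
for uv in [(209,103),(328,98),(333,210),(217,214)]: print("w",uv,onz(T,uv,.188))
for uv in [(142,147),(191,150),(183,239),(134,236)]: print("tray",uv,onz(T,uv,.022))
print("roll",onz(T,(419,131),.225),"can",onz(T,(391,238),.134),"jar",onz(T,(337,243),.105),"cup",onz(T,(203,240),.09))
E
```

```text
lid side [377.037 310.463] 135.0 [ 0.4928 -0.3859  0.06  ]
oth top [239.3309 128.1654] 67.5 [0.6491 0.0996 0.256 ]
oth side [314.9945 141.119 ] 91.0 [0.6494 0.0963 0.25  ]
spat 730.0 ((295.4742736816406, 130.83493041992188), (23.19450569152832, 84.190185546875), 14.88626766204834) [291  93] [317 174]
green [283.5 190.5] 21.0
green [304.6571 185.419 ] 17.5
w (209, 103) [0.7565 0.2075 0.188 ]
w (328, 98) [ 0.7819 -0.1703  0.188 ]
w (333, 210) [ 0.4211 -0.1867  0.188 ]
w (217, 214) [0.401  0.1647 0.188 ]
tray (142, 147) [0.6601 0.4711 0.022 ]
tray (191, 150) [0.653  0.2963 0.022 ]
tray (183, 239) [0.3364 0.3049 0.022 ]
tray (134, 236) [0.3429 0.4733 0.022 ]
roll [ 0.6642 -0.4429  0.225 ] can [ 0.345  -0.3758  0.134 ] jar [ 0.3279 -0.2104  0.105 ] cup [0.3291 0.2226 0.09  ]
```

View pics/crop1.png

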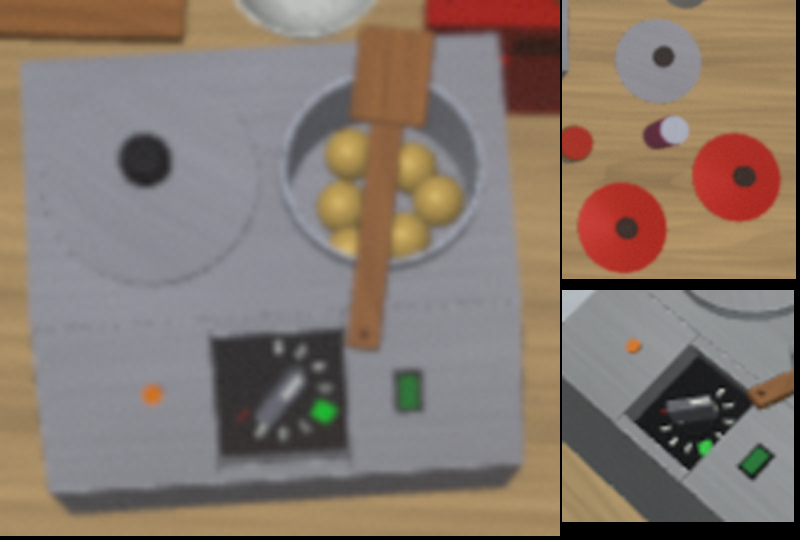

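The enlarged crop confirms that the spare lid is the steel one, next to the can and the roll; both red ones stay untouched. The knob pointer reads about 40° clockwise, and green is at the lower right. Next I move the wrist camera over the open pot.

```bash
cat >> h.py <<'E'
def frame(zd,yd):
    z=np.array(zd,float);z/=np.linalg.norm(z);y=np.array(yd,float);y-=z*(y@z);y/=np.linalg.norm(y)
    return R.from_matrix(np.c_[np.cross(y,z),y,z]).as_rotvec()
def down(a): return frame([0,0,-1],[np.cos(a),np.sin(a),0])
def shot(name):
    c=camera_model("wrist"); im=get_image("wrist"); cv2.imwrite(f"pics/{name}.png",im[:,:,::-1]); return c,im
E
python3 - <<'E'
from h import *
c=camera_model("wrist"); rt=R.from_rotvec(read_tool_rot())
print("cam in tool",rt.inv().apply(c['eye']-read_position()), "tool axes",rt.as_matrix())
T=camera_model("top")
tip,end=onz(T,(293.75,174.75),.212),onz(T,(302,95.5),.212); d=end-tip
print("spat",tip,end,np.linalg.norm(d),"mid",tip+d*148/260,"yaw",np.arctan2(d[1],d[0]))
sa=np.arctan2(d[1],d[0]); m=tip+d*148/260
p=np.array(read_position()); move_linear([p[0],p[1],.36])
for a in (sa+np.pi/2,sa-np.pi/2): 
    q=ik([m[0]-.03,m[1],.36],down(a)); print(a,q)
a=min((sa+np.pi/2,sa-np.pi/2),key=lambda a:abs(ik([m[0]-.03,m[1],.36],down(a))[5]))
move_ptp([m[0]-.03,m[1],.36],down(a))
print(read_position(),read_time(),a)
c,im=shot("w1"); print(c)
E
```

```text
cam in tool [ 0.075  -0.0001 -0.1574] tool axes [[-0.904   0.4276 -0.0006]
 [ 0.4276  0.904  -0.0009]
 [ 0.0002 -0.0011 -1.    ]]
spat [ 0.5223 -0.065   0.212 ] [ 0.7771 -0.0863  0.212 ] 0.2556973190806594 mid [ 0.6673 -0.0772  0.212 ] yaw -0.08345348757345215
1.4873428392214445 [-0.2398  0.5289  0.8726 -0.      1.7401 -1.7271]
-1.6542498143683486 [-0.2398  0.5289  0.8726  0.      1.7401  1.4145]
[ 0.6374 -0.0761  0.3602] 3.6417 -1.6542498143683486
{'fx': 335.5356029800473, 'fy': 335.5356029800473, 'cx': 283.63407458512364, 'cy': 205.30915196322533, 'eye': array([ 0.7127, -0.0825,  0.5176]), 'orientation': array([ 1.9886, -2.1567, -0.3068])}
```

View pics/w1.png

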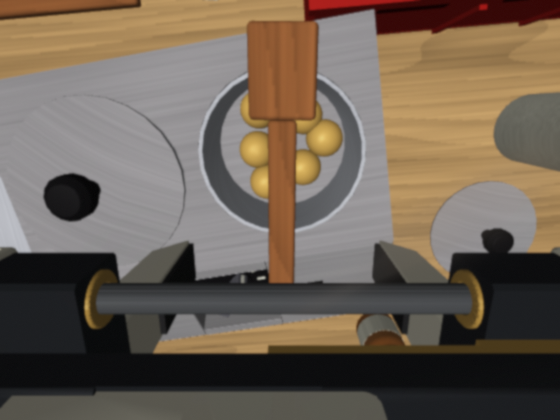

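The view shows the spatula blade end near (283,22), its shoulder near y=118 and the handle along x≈282. The rim circle is centred near (282,148) and is about 167 px across, which fits 158 mm. The spare lid's knob is at (497,241).

```bash
python3 - <<'E'
from h import *
c=camera_model("wrist"); im=rd("w1"); h=hsv(im)
sp=(h[...,0]<15)&(h[...,1]>120)&(h[...,2]>60)&(im[...,0]<185)
sp=cv2.morphologyEx(sp.astype(np.uint8),cv2.MORPH_OPEN,np.ones((9,9),np.uint8))
k=blobs(sp,(235,12,330,245),500)[0]; m=np.zeros(sp.shape,np.uint8); cv2.drawContours(m,[k],-1,1,-1)
w=m.sum(1); rows=np.where(w>0)[0]; r0=rows[0]; mw=w[30:100]; print("rows",r0,"w",np.median(mw),np.median(w[140:230]))
mid=lambda r: np.where(m[r]>0)[0].mean()
sh=[r for r in rows if r>90 and w[r]<(60)][0]
print("shoulder",sh, [ (r,mid(r)) for r in (40,90,140,180,220)])
rr=np.array([r for r in range(135,238) if 15<w[r]<40]); pf=np.polyfit(rr,[mid(r) for r in rr],1)
S=onz(c,(np.polyval(pf,sh-.5),sh-.5),.212); E=onz(c,(mid(40),r0),.212); H=onz(c,(np.polyval(pf,235),235),.212)
d=(E-H)/np.linalg.norm(E-H); print("blade",np.linalg.norm(E-S),"mid",S-.032*d,E-.112*d,"yaw",np.arctan2(d[1],d[0]))
print("pot",onz(c,(282.5,148.3),.202),"othlid",onz(c,(71,197),.25),"lid",onz(c,(497,241),.06))
P=onz(c,(199,148.3),.202)-onz(c,(366,148.3),.202); print(np.linalg.norm(P))
E
```

```text
rows 16 w 68.0 26.0
shoulder 119 [(40, np.float64(282.0)), (90, np.float64(282.0)), (140, np.float64(282.0)), (180, np.float64(281.5)), (220, np.float64(281.5))]
blade 0.08089349076306826 mid [ 0.6718 -0.0776  0.212 ] [ 0.6727 -0.0776  0.212 ] yaw -0.08570383364009408
pot [ 0.6765 -0.0787  0.202 ] othlid [0.6564 0.0977 0.25  ] lid [ 0.5003 -0.3795  0.06  ]
0.15588689463249697
```

```bash
python3 - <<'E'
from h import *
sa=-.0857; a=sa-np.pi/2; m=np.array([.6705,-.0775])
gripper_to(.5)
move_ptp([*m,.26],down(a)); move_linear([*m,.1995],rate=.1)
gripper_to(0.0); print("gap mm",read_finger_gap()*92,read_gripper_force())
move_linear([*m,.37],rate=.2); print(read_finger_gap()*92,read_wrist_force())
ty=-.025; tgt=np.array([.498,.3864])+R.from_euler('z',ty).apply([.018,-.037,0])[:2]
q=ik([*tgt,.2],down(ty-np.pi/2)); print(tgt,q)
move_ptp([*tgt,.2],down(ty-np.pi/2)); print(read_time())
c,im=shot("w2"); o=im.copy(); t=get_image("top")
cr=cv2.resize(t[110:270,110:240],None,fx=3,fy=3); O=np.zeros((480,800,3),np.uint8); O[:,:390]=cr; s=cv2.resize(o,(405,304)); O[:304,392:797]=s
cv2.imwrite("pics/m2.png",O[:,:,::-1])
E
```

```text
gap mm 25.296925283426326 30.00035047531128
25.54807991061237 [-0.0755  0.412  -1.0674]
[0.5151 0.349 ] [ 0.4724  0.5417  1.278  -0.      1.322   2.0682]
9.075
```

View pics/m2.png

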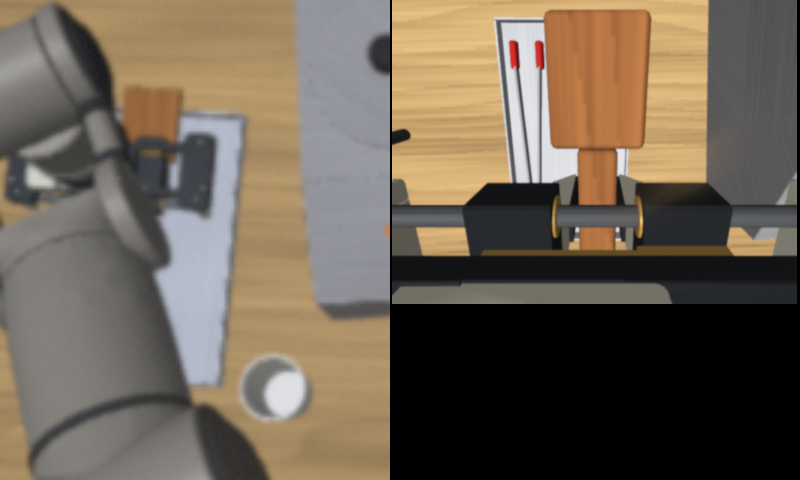

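```bash
python3 - <<'E'
from h import *
c=camera_model("wrist"); k=560/405
f=lambda x,y,z: print((x,y),onz(c,((x-392)*k,y*k),z))
f(544,45,.01); f(540,180,.01); f(627,160,.022); f(497,20,.022); f(510,180,.022)
T=camera_model("top")
g=lambda x,y: print("top",onz(T,(110+x/3,110+y/3),.022))
g(244,115); g(219,386)
E
```

```text
(544, 45) [0.6355 0.4151 0.01  ]
(540, 180) [0.442  0.4381 0.01  ]
(627, 160) [0.4754 0.305  0.022 ]
(497, 20) [0.6643 0.4688 0.022 ]
(510, 180) [0.4483 0.4799 0.022 ]
top [0.6591 0.2955 0.022 ]
top [0.3375 0.305  0.022 ]
```

```bash
python3 - <<'E'
from h import *
p=np.array([.5151,.349]); 
move_linear([*p,.03],down(-.032-np.pi/2),rate=.15); move_linear([*p,.0055],rate=.04)
print(read_wrist_force(),read_position())
gripper_to(.45); pause(.2); move_linear([*p,.12],rate=.15)
# next: above the lid, wrist camera looking; camera offset is +x tool
l=np.array([.495,-.382])
for a in (0,np.pi/2,np.pi,-np.pi/2): print(a,ik([*l,.25],down(a)))
move_linear([*p,.36],rate=.25)
for d in (-np.pi/2,):
    move_ptp([l[0]-.06,l[1]+.01,.36],down(d))
print(read_time()); gripper_to(.8)
c,im=shot("w3"); t=get_image("top"); cv2.imwrite("pics/top3.png",t[:,:,::-1]); 
O=np.zeros((600,800,3),np.uint8); O[:420,:560]=im; O[:400,562:762]=cv2.resize(t[130:250,120:180],(200,400)); O[422:598,:]=0
cr=cv2.resize(t[90:210,205:345],(206,176)); O[422:598,562:768]=cr; cv2.imwrite("pics/m3.png",O[:,:,::-1])
E
```

```text
[ 0.8919 -0.5947 -1.1816] [0.5152 0.349  0.0055]
0 [-0.7798  0.5168  1.1829 -0.      1.4419 -0.7798]
1.5707963267948966 [-0.7798  0.5168  1.1829  0.      1.4419 -2.3505]
3.141592653589793 [-0.7798  0.5168  1.1829  0.      1.4419  2.3618]
-1.5707963267948966 [-0.7798  0.5168  1.1829 -0.      1.4419  0.791 ]
16.525
```

View pics/m3.png

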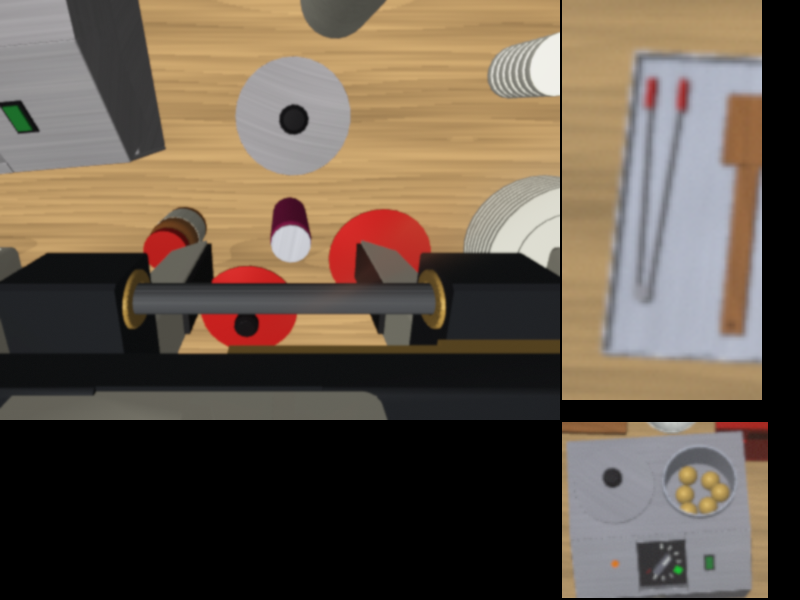

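The spatula lies flat in the tray, parallel to the tongs and well apart from them. The spare lid's disc is centred at (293,116), about 114 px across, with its knob at (293,119); can and roll are clear to either side.

```bash
python3 - <<'E'
from h import *
T,S,c=camera_model("top"),camera_model("side"),camera_model("wrist")
w,t,s=rd("w3"),rd("top3"),rd("side0")
def ko(im,box,z,cm,n,th=55):
    k=blobs(im.max(2)<th,box,15)[0]; u=cen(k); print(n,u,cv2.contourArea(k),onz(cm,u,z)); return u
ko(w,(270,95,320,145),.062,c,"lid wrist")
ut=ko(t,(375,185,400,210),.060,T,"lid top",75); us=ko(s,(360,295,395,325),.057,S,"lid side")
print("tri",tri(T,ut,S,us))
def circ(im,box,sc,r0,r1,cm,z,n):
    x0,y0,x1,y1=box; g=cv2.GaussianBlur(cv2.cvtColor(cv2.resize(im[y0:y1,x0:x1],None,fx=sc,fy=sc,interpolation=cv2.INTER_CUBIC),cv2.COLOR_RGB2GRAY),(5,5),0)
    C=cv2.HoughCircles(g,cv2.HOUGH_GRADIENT,1,200,param1=60,param2=15,minRadius=r0,maxRadius=r1)
    u=(C[0,0,:2]+.5)/sc-.5+[x0,y0]; p=onz(cm,u,z); e=onz(cm,u+[C[0,0,2]/sc,0],z); print(n,u,C[0,0,2]/sc,p,"dia",2*np.linalg.norm(e-p))
circ(w,(220,45,370,185),2,105,120,c,.0135,"lid disc wrist")
circ(t,(350,165,415,230),4,80,110,T,.0135,"lid disc top")
circ(t,(265,95,335,165),4,88,112,T,.202,"pot top")
E
```

```text
lid wrist [293.3293 119.1862] 580.0 [ 0.4959 -0.3854  0.062 ]Traceback (most recent call last):
  File "<stdin>", line 7, in <module>
  File "<stdin>", line 5, in ko
IndexError: list index out of range
```

```bash
python3 - <<'E'
from h import *
T,S,c=camera_model("top"),camera_model("side"),camera_model("wrist")
w,t0,t,s=rd("w3"),rd("top0"),rd("top3"),rd("side0")
def ko(im,box,z,cm,n,th=55):
    k=blobs(im.max(2)<th,box,15)[0]; u=cen(k); print(n,u,cv2.contourArea(k),onz(cm,u,z)); return u
ut=ko(t0,(375,185,400,210),.060,T,"lid top",80); us=ko(s,(360,295,395,325),.057,S,"lid side")
print("tri",tri(T,ut,S,us))
def circ(im,box,sc,r0,r1,cm,z,n):
    x0,y0,x1,y1=box; g=cv2.GaussianBlur(cv2.cvtColor(cv2.resize(im[y0:y1,x0:x1],None,fx=sc,fy=sc,interpolation=cv2.INTER_CUBIC),cv2.COLOR_RGB2GRAY),(5,5),0)
    C=cv2.HoughCircles(g,cv2.HOUGH_GRADIENT,1,200,param1=60,param2=15,minRadius=r0,maxRadius=r1)
    u=(C[0,0,:2]+.5)/sc-.5+[x0,y0]; p=onz(cm,u,z); e=onz(cm,u+[C[0,0,2]/sc,0],z); print(n,u,C[0,0,2]/sc,p,"dia",2*np.linalg.norm(e-p))
circ(w,(220,45,370,185),2,105,120,c,.0135,"lid disc wrist")
circ(t0,(350,165,415,230),4,80,110,T,.0135,"lid disc top")
circ(t,(265,95,335,165),4,88,112,T,.202,"pot top")
E
```

```text
lid top [386.0135 196.1081] 74.0 [ 0.4938 -0.3826  0.06  ]
lid side [377.0635 310.4786] 136.5 [ 0.4944 -0.3852  0.057 ]
tri (array([ 0.4954, -0.3843,  0.0543]), np.float64(0.0008226325805300151))Traceback (most recent call last):
  File "<stdin>", line 12, in <module>
  File "<stdin>", line 11, in circ
TypeError: 'NoneType' object is not subscriptable
```

```bash
python3 - <<'E'
from h import *
move_ptp([.59,-.085,.36],down(-np.pi/2)); c,a=shot("w4"); np.save("c4.npy",c,allow_pickle=True)
move_ptp([.40,.01,.34],down(-np.pi/2)); c,b=shot("w5"); np.save("c5.npy",c,allow_pickle=True)
print(read_time(),c['eye'])
O=np.zeros((600,800,3),np.uint8); O[:260,:560]=a[:260]; O[262:262+330,:800]=cv2.resize(b[0:231],(800,330)); cv2.imwrite("pics/m4.png",O[:,:,::-1])
E
```

```text
19.5333 [0.4764 0.009  0.4981]
```

View pics/m4.png

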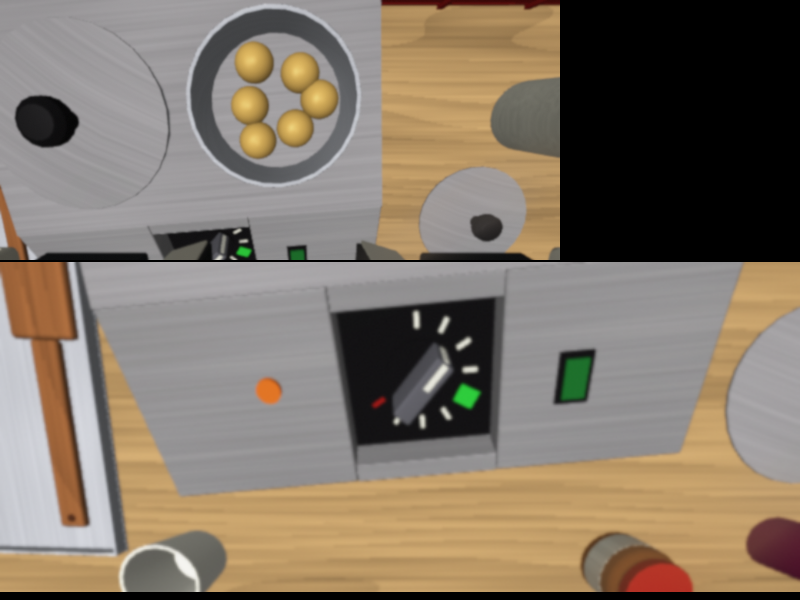

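In the upper half the pot rim spans x 187–360 and y 4–186. In the lower half the tick ring is centred near (420,372) in the crop, the bar points between the 30° and 60° ticks, and green is at (467,396).

```bash
python3 - <<'E'
from h import *
c4=np.load("c4.npy",allow_pickle=True).item(); c5=np.load("c5.npy",allow_pickle=True).item()
a=rd("w4"); h=hsv(a)
for (l,r,t,b) in [(187,360,4,186)]:
    L,Rr=onz(c4,(l,95),.202),onz(c4,(r,95),.202); tp,bt=onz(c4,(273.5,t),.202),onz(c4,(273.5,b),.202)
    pot=np.array([(tp+bt)[0]/2,(L+Rr)[1]/2]); print("pot",L,Rr,tp,bt,"c",pot, "d",np.linalg.norm(L-Rr),np.linalg.norm(tp-bt))
print("lid w4",onz(c4,(487,228),.06),"oth w4",onz(c4,(40,121),.252))
px=lambda x,y: np.array([x/1.4286,(y-262)/1.4286])
FL,FR=onz(c5,px(180,495),.133),onz(c5,px(680,452),.133); print("front",FL,FR,np.linalg.norm(FL-FR))
yv=(FL-FR)/np.linalg.norm(FL-FR); yaw=np.arctan2(-yv[0],yv[1]); xv=np.array([np.cos(yaw),np.sin(yaw),0])
o=(FL+FR)/2+.17*xv; o[2]=0; print("yaw",yaw,"origin",o)
for q in (pot,[.650,.098]): d=np.array([*q,0])-o; print("in warmer",d@xv,d@yv)
n=-np.sin(np.radians(25))*xv+np.cos(np.radians(25))*np.array([0,0,1]); u=np.cross(yv,n) # u: up the slope
p0=(FL+FR)/2
def onpl(uv,h): e,d=ray(c5,uv); return e+d*((p0+h*n-e)@n)/(d@n)
tk=[(416,320),(444,325),(463,343),(470,370),(467,396),(446,413),(422,421),(397,420),(379,403)]
P=np.array([[ (onpl(px(*t),-.03)-p0)@yv,(onpl(px(*t),-.03)-p0)@u] for t in tk])
A=np.c_[2*P,np.ones(9)]; s=np.linalg.lstsq(A,(P**2).sum(1),rcond=None)[0]; C=s[:2]; print("axis yv,u",C,"r",np.sqrt(s[2]+C@C), "ang",np.degrees(np.arctan2(-(P-C)[:,0],(P-C)[:,1])))
grip=p0+C[0]*yv+C[1]*u-.003*n; print("grip",grip,"warmer",(grip-o)@xv,(grip-o)@yv)
# bar top quad from a grey mask
b=rd("w5"); g=b.max(2).astype(int); m=(g>70); x0,y0=(px(385,335)).astype(int); x1,y1=(px(460,430)).astype(int)
k=blobs(m,(x0,y0,x1,y1),30)[0]; print("bar",cv2.contourArea(k),cv2.minAreaRect(k))
for e in [((447,368),(426,390)),((440,347),(393,402)),((453,372),(408,424))]:
    A_,B_=[onpl(px(*q),.006) for q in e]; d=A_-B_; print("bar ang",np.degrees(np.arctan2(-d@yv,d@u)), ((A_-p0)@yv,(A_-p0)@u),((B_-p0)@yv,(B_-p0)@u))
np.savez("k.npz",n=n,u=u,yv=yv,grip=grip,pot=pot)
cv2.imwrite("pics/k5.png",cv2.resize(b[20:150,225:360],None,fx=4.5,fy=4.5,interpolation=cv2.INTER_CUBIC)[:,:,::-1])
E
```

```text
pot [ 0.6762 -0.0005  0.202 ] [ 0.6761 -0.155   0.202 ] [ 0.7482 -0.0784  0.202 ] [ 0.5929 -0.077   0.202 ] c [ 0.6706 -0.0778] d 0.15453965441462753 0.1553559246234378
lid w4 [ 0.4976 -0.3817  0.06  ] oth w4 [0.6556 0.1001 0.252 ]
front [0.4189 0.1807 0.133 ] [ 0.4509 -0.1967  0.133 ] 0.37876341593566204
yaw 0.08475075946645766 origin [0.6043 0.0064 0.    ]
in warmer 0.05893391869703335 -0.08948049109850842
in warmer 0.05331650373769001 0.08740178336839531
axis yv,u [-0.      0.0637] r 0.03658090322802472 ang [  -0.8989   29.3562   57.9989   89.5596  118.9279  149.4246 -179.3022
 -149.3177 -119.7917]
grip [ 0.4936 -0.003   0.1572] warmer -0.11102543423089546 -1.9826522102845105e-05
bar 1079.5 ((294.04644775390625, 87.18959045410156), (21.644733428955078, 62.922149658203125), 37.56858825683594)
bar ang 47.07010977691732 (np.float64(-0.016007550462751284), np.float64(0.08009606842825007)) (np.float64(-0.001995692199340505), np.float64(0.06706181776570269))
bar ang 44.81251413847703 (np.float64(-0.011930948270491886), np.float64(0.0933492421865249)) (np.float64(0.020256219146332227), np.float64(0.06095073382298764))
bar ang 43.63370490334214 (np.float64(-0.01979537488281897), np.float64(0.07721385484339825)) (np.float64(0.011471958380608075), np.float64(0.04441857252270399))
```

View pics/k5.png

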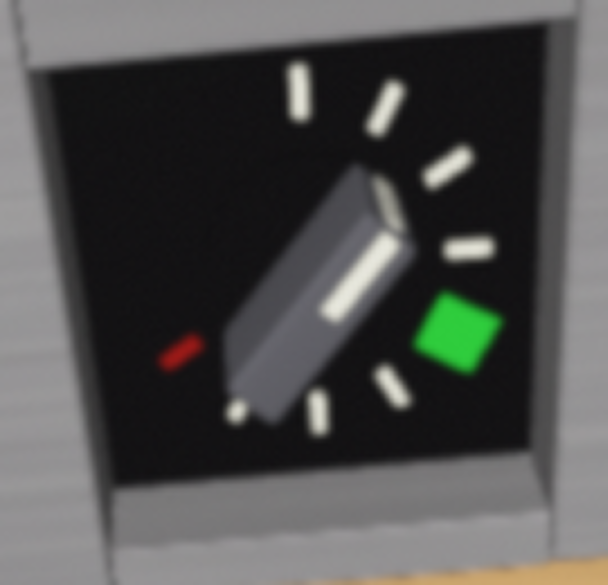

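```bash
python3 - <<'E'
from h import *
l=[.4955,-.3845]; o=down(np.pi/2)
move_ptp([*l,.34],o); move_linear([*l,.10],rate=.25); move_linear([*l,.0335],rate=.08)
gripper_to(0.); print("gap",read_finger_gap()*92,read_gripper_force(),read_position())
f0=np.array(read_wrist_force()); move_linear([*l,.06],rate=.06); move_linear([*l,.36],rate=.2); pause(.1)
print("gap",read_finger_gap()*92,"dF",np.array(read_wrist_force())-f0, read_moment())
move_ptp([.669,-.078,.34],o); move_linear([.669,-.078,.25],rate=.15); pause(.2); b=np.array(read_wrist_force()); print(read_time(),b,read_q())
for z in np.arange(.245,.2242,-.003).tolist()+[.2255]:
    move_linear([.669,-.078,z],rate=.05); f=np.array(read_wrist_force())-b; print(round(z,4),f)
    if np.linalg.norm(f)>12: break
s=get_image("side"); cv2.imwrite("pics/s6.png",s[:,:,::-1]); print(read_time())
cv2.imwrite("pics/s6c.png",cv2.resize(s[80:260,240:420],None,fx=3.2,fy=3.2,interpolation=cv2.INTER_CUBIC)[:,:,::-1])
E
```

```text
gap 38.82475820958276 30.000067186410888 [ 0.4955 -0.3846  0.0336]
gap 38.49717716062106 dF [ 0.4327  0.3076 -3.2692] [ 0.089   0.03   -0.0668]
30.0333 [ 0.3786  0.0674 -3.0813] [-0.2299  0.6157  1.0087 -0.      1.5149 -1.8005]
0.245 [ 0.0254  0.0346 -0.4232]
0.242 [-0.2121  0.2095 -0.9771]
0.239 [ 0.4387 -0.3738 -1.2023]
0.236 [ 0.3375 -0.2969 -0.8235]
0.233 [-0.9328  0.1071  0.3449]
0.23 [-0.4634 -0.1677 -0.1793]
0.227 [-0.6578 -0.4509 -1.3927]
0.2255 [ 0.0614 -0.6393  0.4515]
32.0833
```

```bash
python3 - <<'E'
from h import *
p=[.669,-.078]
b=np.array(read_wrist_force()); move_linear([*p,.2245],rate=.03); print(np.array(read_wrist_force())-b)
gripper_to(.8); pause(.3); move_linear([*p,.27],rate=.15); move_linear([*p,.36],rate=.3)
k=np.load("k.npz"); n,u,yv,g=k['n'],k['u'],k['yv'],k['grip']
# pointer direction at angle th (cw from u): cos*u - sin*yv ; fingers close perpendicular to it
for sg in (1,-1):
    for th in (45,120):
        t=np.radians(th); bar=np.cos(t)*u-np.sin(t)*yv; y=sg*np.cross(n,bar)
        print(sg,th,[ik(g+n*(h-.019),frame(-n,y)) for h in (.10,0.)])
s=get_image("side"); O=np.zeros((560,800,3),np.uint8); O[:,:560]=cv2.resize(s[90:270,240:420],(560,560),interpolation=cv2.INTER_CUBIC)
cv2.imwrite("pics/s7.png",O[:,:560,::-1]); print(read_time())
E
```

```text
[-2.6667  1.0495  7.0975]
1 45 [array([-0.2896, -0.0049,  2.0358,  0.2378,  0.7153, -1.3085]), array([-0.2464,  0.2177,  2.0875,  0.3272,  0.4418, -1.3852])]
1 120 [array([-0.2896, -0.0049,  2.0358,  0.2378,  0.7153,  0.0005]), array([-0.2464,  0.2177,  2.0875,  0.3272,  0.4418, -0.0762])]
-1 45 [array([-0.2896, -0.0049,  2.0358,  0.2378,  0.7153,  1.8331]), array([-0.2464,  0.2177,  2.0875,  0.3272,  0.4418,  1.7564])]
-1 120 [None, array([-0.2464,  0.2177,  2.0875,  0.3272,  0.4418,  3.0654])]
34.3333
```

View pics/s7.png

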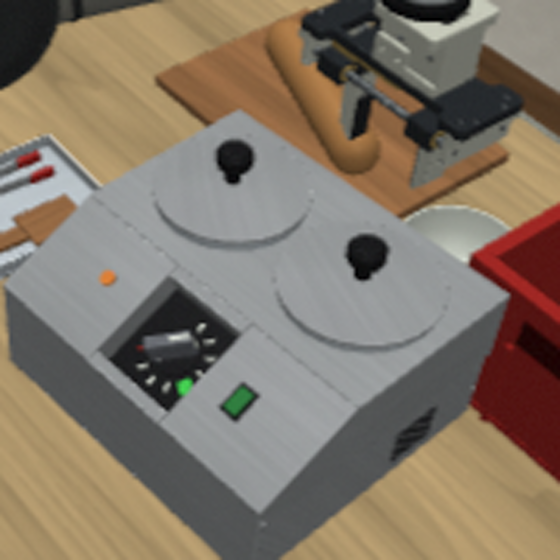

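The spare lid sits level and as low as the other one. Now the thermostat.

```bash
python3 - <<'E'
from h import *
k=np.load("k.npz"); n,u,yv,g=k['n'],k['u'],k['yv'],k['grip']
def fr(th):
    t=np.radians(th); return frame(-n,np.cross(n,np.cos(t)*u-np.sin(t)*yv))
move_linear([.45,-.03,.38],rate=.3); gripper_to(.35)
move_ptp(g+n*.10,fr(45)); move_linear(g+n*.01,rate=.15); b=np.array(read_wrist_force()); move_linear(g-n*.0185,rate=.06)
print("F",np.array(read_wrist_force())-b,read_time())
gripper_to(0.); print("gap",read_finger_gap()*92,np.array(read_wrist_force())-b,read_moment())
q=np.array(read_q()); q1=ik(g-n*.0185,fr(120)); print(q,q1)
for s in np.linspace(0,1,6)[1:]:
    move_joints(q+(q1-q)*s); print(round(read_q()[5],3),np.array(read_wrist_force())-b)
pause(.2); gripper_to(.35); move_linear(g+n*.10,rate=.12); move_linear([.38,0,.36],fr(120),rate=.2)
move_ptp([.40,.01,.34],down(-np.pi/2)); c,im=shot("w8"); np.save("c8.npy",c,allow_pickle=True); print(read_time())
O=np.zeros((580,800,3),np.uint8); O[:,:600]=cv2.resize(im[20:150,225:360],(600,580),interpolation=cv2.INTER_CUBIC)
t=get_image("top"); O[:300,602:798]=cv2.resize(t[90:240,120:218],(196,300)); cv2.imwrite("pics/m8.png",O[:,:,::-1])
E
```

```text
F [-1.7781 -1.401  -0.1542] 38.2667
gap 13.748794714078556 [ 7.2116  9.5923 -1.6194] [ 1.6564 -0.8281  0.7323]
[-0.2444  0.2162  2.0853  0.3293  0.4429 -1.3846] [-0.2466  0.2166  2.0874  0.3265  0.4431 -0.0756]
-1.127 [ 3.9546  3.3106 -2.7342]
-0.865 [ 3.8476  5.5658 -2.8963]
-0.603 [ 6.1817  7.7975 -1.0148]
-0.341 [ 6.3941  8.5605 -1.1576]
-0.08 [ 7.8697 10.9707 -1.6668]
44.4917
```

View pics/m8.png

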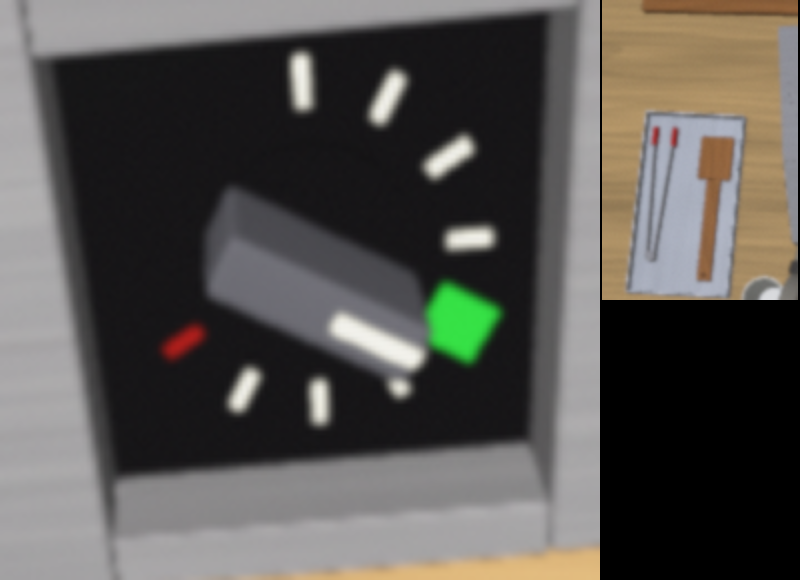

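The pointer is parallel to the direction of the green mark, offset downwards only by parallax. A numeric check follows.

```bash
python3 - <<'E'
from h import *
c=np.load("c8.npy",allow_pickle=True).item(); k=np.load("k.npz"); n,u,yv,g=k['n'],k['u'],k['yv'],k['grip']
def P(x,y,h): e,d=ray(c,(225+x*135/600,20+y*130/580)); return e+d*((g+h*n-e)@n)/(d@n)-g
ang=lambda d: np.degrees(np.arctan2(-d@yv,d@u))
for a,b in [((335,322),(422,358)),((238,238),(425,330)),((207,295),(405,380))]: print("bar",ang(P(*b,.009)-P(*a,.009)))
z,r=P(300,82,-.027),P(319,402,-.027); C=(z+r)/2; print("green",ang(P(463,322,-.027)-C),"zero",ang(z-C))
E
```

```text
bar 117.61125001437689
bar 120.84473331914744
bar 118.64213238693593
green 118.72736616055329 zero -0.3808944158686035
```

```bash
python3 - <<'E'
from rig import *
print(close_job())
E
```

```text
the job is handed in; nothing more can be done
None
```

The job is handed in at about 45 s of the 72 s: the spatula lies flat in the tray beside the tongs, the steel spare lid sits level and fully down on the right pot, and the thermostat measures within about 2° of the green mark, with the gripper open and clear.

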